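# Lay out three encapsulated coppers beside the square token, loupe on the half-penny

## Robot

A 6-joint arm with a two-finger parallel gripper is mounted at the origin on the work surface. World frame = base frame: x ahead of the robot, y to its left, z up, the work surface at z = 0. Lengths are in mm, angles in degrees, forces in N, time in s.
With the tool pointing down it reaches from about 300 to 850 mm from the base axis. Payload 4.2 kg.
Tool frame: the origin (TCP) lies midway between the tips of the shut fingers; the grasp point (between the pads) lies 19 mm behind it (env.grip_depth is the distance from the TCP to the grasp point, in mm); z points along the fingers, y is the line along which they close (so a half turn about z gives the same grasp; the last joint's range is limited). The gripper opens to 91 mm and grips with 3 to 60 N. Pads are 32 mm wide; open, the fingers measure 118 mm over their backs; the gripper's body (76 mm by 178 mm) begins 60 mm behind the grasp point.
Start: joints at [-76.719, 18.312, 89.639, -0, 72.044, -1.146], TCP at [143.262, -556.883, 213.976] pointing down, gripper open.
Joint ranges: [-177.97, 177.97], [-48.28, 115.42], [12.27, 149.76], [-77.06, 257.06], [2.81, 150.46], [-146.56, 146.56]. Speed limits (degrees/s): [147.25, 147.25, 180, 180, 180, 180].

## Interface

Orientations are given as [roll, pitch, yaw] about the fixed x, y, z axes, in that order (R = Rz(yaw) Ry(pitch) Rx(roll)).
In Python, from workcell import env, eyes gives the robot as it stands.
- The arm moves only by the tool send_rows, never from a script. Its argument "motion" is a list of rows, each a list of 7 numbers: the shift along the world's x, y, z normalised to -1 to 1, where 1 is 0.5 m, then the turn, a rotation vector about the world's x, y, z normalised to -1 to 1, where 1 is 60 degrees, then the opening, from -1 (shut) to 1 (fully open). A call has 1 to 20 rows; each row is the pose to reach, as a shift and turn from the pose commanded when the call began; what a row does not reach only later rows make up. A row lasts 1/8 s, in which the tool goes at most 62.5 mm and 10.7 degrees, less where a joint would pass 70% of its speed; a pose out of reach is approached as far as the arm can. A call with a number of a shift or a turn outside -1 to 1 is refused whole. A call with a gripper value outside its range is refused whole. The fingers move at their own pace and stop on an object; "squeeze" is the grip in N (left out, the last holds). Time passes only in rows, so rows that repeat a pose let the fingers close. It gives the time, the measured TCP pose, the force, the opening and the grip force at its end, in the units of the state.
- env.state(): the state, without advancing time (a new reading comes with each control period).
- eyes.grab_frame(name): name is "scene" or "top"; returns a dict with "pixels" (420x560x3 uint8, red, green, blue), "depth" (420x560 float32, mm along the optical axis (not along the pixel's ray), 0 where there is no reading), "fx", "fy", "cx", "cy" (pixels), "R" (3x3) and "t" (3): a world point X has camera coordinates R X + t. Camera axes: x right, y down, z forward; pixel columns grow to the right and rows downward; lengths in mm; the calibration is good to about 2 mm. A picture is of the moment at which its call begins.
- env.job_done(): hands the job in; it is judged then, once.
The state is a dict: "time_s": time; "qpos": joint angles; "qvel": joint speeds; "effort": joint torques, N m; "ee_pos": TCP position; "ee_rot": TCP orientation; "force": force on the tool from outside, world axes, zero at the start; "torque": the same for the moment, N m; "gripper_width": finger opening in mm; "gripper_force": force on a finger pad.
Only numpy, scipy, OpenCV 4.12 (cv2) and the standard library are available. Lean on these libraries where they do the work, as an engineer would, in place of code of your own. Each camera call takes 0.05 s, during which the arm holds its last target. There are 200 camera calls.

## Task

Lay out the three encapsulated coppers in the open coin drawer for comparison with the square token: the half-penny (middle-sized capsule) in the slot directly in front of the token, the penny (largest) in the slot next to it on the left and the farthing (smallest) on the right, as you face the drawer, each flat in its slot. Stand the brass loupe upright on top of the half-penny, centred over it. Set each thing down rather than dropping it, and leave the touchstone, the stamp-pad case and the pieces already filed where they are.

Things in the scene. Friction and masses are not known exactly. Their poses are not given: they have to be found in the camera images.
- tray_mid (a point): Teak coin cabinet, 90 mm high, fixed, with its top drawer half out (also fixed): 3 rows x 5 columns of round slots 52 mm wide, 4 mm deep, 60 mm apart both ways. Origin: centre of the middle slot at the tray face, 56 mm above the desk; x back into the cabinet (front row, empty, x=-60; filed pieces x=0), y left as you face it. Drawer front flush, to x=-103; cabinet body from x=+92.
- token: Square copper token, 35 x 35 mm and 3.5 mm thick, lying in one of the three inner slots of the drawer's middle row (the second, third or fourth from the left), just below the tray face. It stays there. Origin at the centre of its underside, on the slot's floor, 4 mm below the tray face.
- halfpenny_c (a point): The half-penny. Flat round clear capsule lying on the desk, 32 mm across and 8 mm thick, with a round copper coin 27 mm across inside: the middle-sized of the three loose capsules. The point is at its centre, half-way up; z up. It is to lie flat in a slot, where its centre is level with the face of the drawer's tray (it stands 4 mm proud).
- penny_c (a point): The penny. Flat round clear capsule lying on the desk, 40 mm across and 8 mm thick, with a round copper coin 34 mm across inside: the largest of the three loose capsules. The point is at its centre, half-way up; z up. It is to lie flat in a slot, where its centre is level with the face of the drawer's tray (it stands 4 mm proud).
- farthing_c (a point): The farthing. Flat round clear capsule lying on the desk, 24 mm across and 8 mm thick, with a round copper coin 19.5 mm across inside: the smallest of the three loose capsules. The point is at its centre, half-way up; z up. It is to lie flat in a slot, where its centre is level with the face of the drawer's tray (it stands 4 mm proud).
- loupe_c (a point): Brass loupe: an upright straight cylinder 32 mm in diameter and 44 mm high, with a clear skirt at its foot and a lens at its top, standing on the desk. The point is at its centre, half-way up; z is its upright axis.
- touchstone_c (a point): Bystander, to be left alone: grey stone slab 60 x 38 x 10 mm lying on the desk among the loose things. The point is at its centre; x along its 60 mm side, z up.
- stamp_pad_c (a point): Bystander, to be left alone: black bakelite stamp-pad case, 80 x 52 x 21 mm, lying on the desk to the right of the drawer. The point is at its centre; y along its long side, z up.
- filed_large: Bystander, to be left alone: round copper coin without a capsule, 33 mm across and 3.5 mm thick, lying in another of the three inner slots of the middle row. Origin at the centre of its underside.
- filed_small: Bystander, to be left alone: round copper coin without a capsule, 25 mm across and 3.5 mm thick, lying in the last of the three inner slots of the middle row. Origin at the centre of its underside.
Things that resemble listed ones, but are neither listed nor needed, are in the scene too. Leave any turquoise or white look-alike of the token alone. What is shaped like the part that bears halfpenny_c but pink is not meant.

How it is judged (in metres and radians):
At the end, for the whole second after the job is handed in: Half-penny before the token, penny left of it, farthing right: flat (0.12 rad), seated (centre within 2.5 mm of the tray face), 15 mm from slot centre. Loupe upright on the half-penny, axes within 10 mm, height 4 mm. All at rest; bystanders, token and filed coins unmoved (10 mm) (((y of token in the frame of tray_mid between 0.048 and 0.072 m and x of halfpenny_c in the frame of tray_mid between -0.075 and -0.045 m and y of halfpenny_c in the frame of tray_mid between 0.045 and 0.075 m and x of penny_c in the frame of tray_mid between -0.075 and -0.045 m and y of penny_c in the frame of tray_mid between 0.105 and 0.135 m and x of farthing_c in the frame of tray_mid between -0.075 and -0.045 m and y of farthing_c in the frame of tray_mid between -0.015 and 0.015 m) or (y of token in the frame of tray_mid between -0.012 and 0.012 m and x of halfpenny_c in the frame of tray_mid between -0.075 and -0.045 m and y of halfpenny_c in the frame of tray_mid between -0.015 and 0.015 m and x of penny_c in the frame of tray_mid between -0.075 and -0.045 m and y of penny_c in the frame of tray_mid between 0.045 and 0.075 m and x of farthing_c in the frame of tray_mid between -0.075 and -0.045 m and y of farthing_c in the frame of tray_mid between -0.075 and -0.045 m) or (y of token in the frame of tray_mid between -0.072 and -0.048 m and x of halfpenny_c in the frame of tray_mid between -0.075 and -0.045 m and y of halfpenny_c in the frame of tray_mid between -0.075 and -0.045 m and x of penny_c in the frame of tray_mid between -0.075 and -0.045 m and y of penny_c in the frame of tray_mid between -0.015 and 0.015 m and x of farthing_c in the frame of tray_mid between -0.075 and -0.045 m and y of farthing_c in the frame of tray_mid between -0.135 and -0.105 m)) and z of penny_c in the frame of tray_mid between -0.0025 and 0.0025 m and angle between each of penny_c, halfpenny_c, farthing_c, loupe_c's own z axis and vertical below 0.12 rad and z of halfpenny_c in the frame of tray_mid between -0.0025 and 0.0025 m and z of farthing_c in the frame of tray_mid between -0.0025 and 0.0025 m and horizontal distance between loupe_c and halfpenny_c below 0.01 m and z of loupe_c in the frame of tray_mid between 0.022 and 0.03 m and linear speed of each of penny, halfpenny, farthing, loupe below 0.02 m/s and distance of each of touchstone_c, stamp_pad_c, token, filed_large, filed_small from where it was at the start of the episode below 0.01 m); the robot touches nothing.
It fails at once if the touchstone, the stamp-pad case, the token or a filed coin is shifted by more than 10 mm (distance of any of touchstone_c, stamp_pad_c, token, filed_large, filed_small from where it was at the start of the episode above 0.01 m).
It fails at once if a capsule or the loupe is dropped: it falls free by more than about 18 mm (over 0.6 m/s with nothing touching it) ((linear speed of penny above 0.6 m/s and contact force between penny and anything else below 0.001 N) or (linear speed of halfpenny above 0.6 m/s and contact force between halfpenny and anything else below 0.001 N) or (linear speed of farthing above 0.6 m/s and contact force between farthing and anything else below 0.001 N) or (linear speed of loupe above 0.6 m/s and contact force between loupe and anything else below 0.001 N)).
It also fails if it takes over 93 s, if anything falls off the work surface, if the arm or the gripper's body presses on something with over 40 N, if the wrist force passes 120 N, or if a joint passes its speed limit or range.

## Working session

There is one attempt and no reset: what is moved stays moved. The work goes in short steps, Python scripts to look and compute and a tool call to move; the robot and the scene stay as the last step left them, time stands still between calls to the robot, and variables do not carry over. Pictures are saved under pics/ and viewed, at most 14 in all, crops included, and the job is handed in when it is done.

Besides the shell and the picture viewer there is one more tool, called after "Emit:" as name(argument=value, ...), one argument or row to a line, values as JSON. send_rows: Moves the arm, as the interface text tells. Its arguments: {"type":"object","properties":{"motion":{"type":"array"},"squeeze":{"type":"number"}},"required":["motion"]}

```bash
ls; mkdir -p pics
cat > h.py <<'E'
import numpy as np, cv2
from workcell import env, eyes
def grab(n):
    f=eyes.grab_frame(n); np.savez(''+n+'.npz',**f); return f
def load(n): return dict(np.load(''+n+'.npz'))
def px2w(f,u,v,z=None):
    r=np.array([(u-f['cx'])/f['fx'],(v-f['cy'])/f['fy'],1.])
    R,t=np.array(f['R']),np.array(f['t'])
    if z is None: return R.T@(r*f['depth'][int(round(v)),int(round(u))]-t)
    c=-R.T@t; d=R.T@r
    return c+d*(z-c[2])/d[2]
def save(f,name,box=None,s=1):
    p=f['pixels'][:,:,::-1]
    if box: p=p[box[1]:box[3],box[0]:box[2]]
    cv2.imwrite('pics/'+name,cv2.resize(p,None,fx=s,fy=s,interpolation=cv2.INTER_CUBIC))
E
python3 - <<'E'
from h import *
for n in('scene','top'): save(grab(n),n+'0.png',s=1.4)
print(env.state())
E
```

```text
pics
{'time_s': 0.1, 'qpos': array([-7.67183890e+01,  1.83457101e+01,  8.96994305e+01, -2.59892820e-03,
        7.20438638e+01, -1.14679827e+00]), 'qvel': array([ 0.01066168, -0.0418602 , -0.15433022,  0.02056451, -0.12857531,
        0.03638234]), 'effort': array([ 1.31659399e-04, -4.13331771e+01, -2.32509291e+01,  7.28718191e-02,
        4.21630964e-02, -5.37451956e-05]), 'ee_pos': array([ 143.14642901, -556.42718414,  213.22699447]), 'ee_rot': array([-1.79910964e+02,  6.89258915e-04,  1.44292130e+01]), 'force': array([-0.04083845, -0.09166799, -0.1169394 ]), 'torque': array([-0.00052758, -0.00652284,  0.03242836]), 'gripper_force': 0.0, 'gripper_width': 91.10042907819697}
```

View pics/scene0.png

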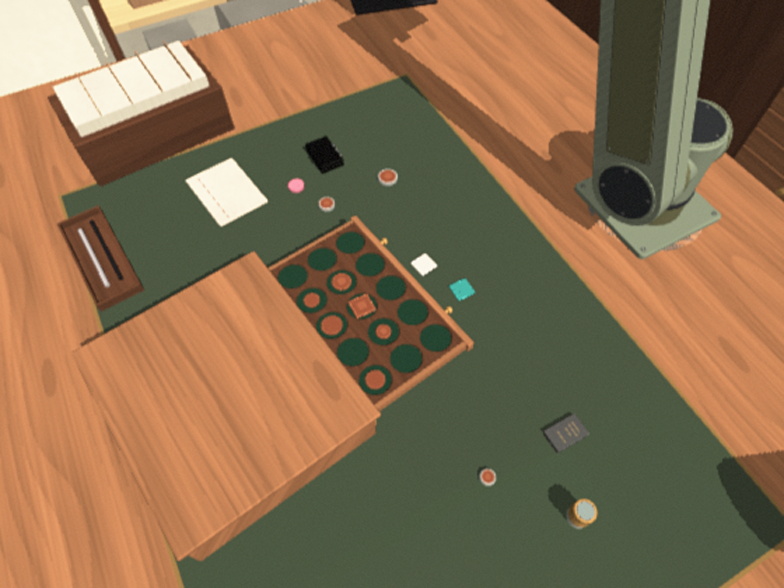

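View pics/top0.png

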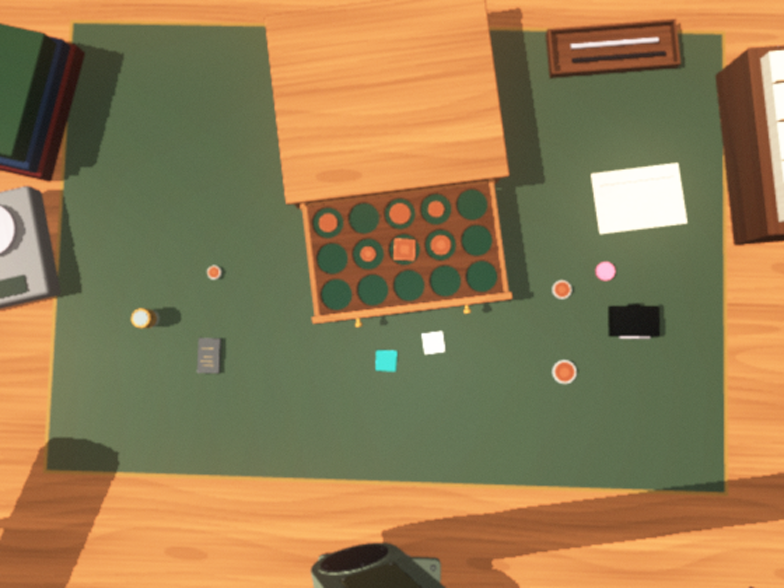

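The scene view shows the drawer, with a loose capsule and the loupe on its left side and two capsules on its right. In the top view (1.4x) the square copper token is at (404,250), in the third column. The loose capsules are at (214,272), (562,289) and (564,372), the pink decoy at (605,271), the loupe at (141,318), the touchstone at (208,356) and the stamp pad at (634,321). I'll crop the candidates to confirm and measure them.

Run:
```python
from h import *
f=load('top')
p=f['pixels'][:,:,::-1].copy()
def crop(b,s): return cv2.resize(p[b[1]:b[3],b[0]:b[2]],None,fx=s,fy=s,interpolation=cv2.INTER_CUBIC)
a=crop((80,175,180,275),4); b=crop((375,175,475,275),4); c=crop((210,120,370,235),5)
cv2.imwrite('pics/ab.png',np.hstack([a,b])); cv2.imwrite('pics/c.png',c)
print(f['fx'],f['cx'],f['cy'],-f['R'].T@f['t'])
for n,u,v in [('capL',214,272),('capR1',562,289),('capR2',564,372),('pink',605,271),('loupe',141,318),('stone',208,356),('pad',634,321),('tok',404,250),('s1',336,294),('s5',481,276),('edge',390,265)]:
    print(n,px2w(f,u/1.4,v/1.4).round(1))
```

```text
471.60301034967995 273.9132617240704 210.95748057110006 [ 467.43062817  -22.33664923 1136.23343642]
capL [571.6 296.8  12.6]
capR1 [ 558.3 -299.2    9. ]
capR2 [ 417.8 -304.3    8.1]
pink [ 467.4  -22.3 1136.2]
loupe [488.5 406.9  44. ]
stone [427.5 301.   11.4]
pad [ 506.6 -415.4   24.6]
tok [611.8 -28.4  57.9]
s1 [536.5  81.4  55.3]
s5 [ 572.9 -156.2   50.3]
edge [586.2  -6.1  60. ]
```

View pics/ab.png

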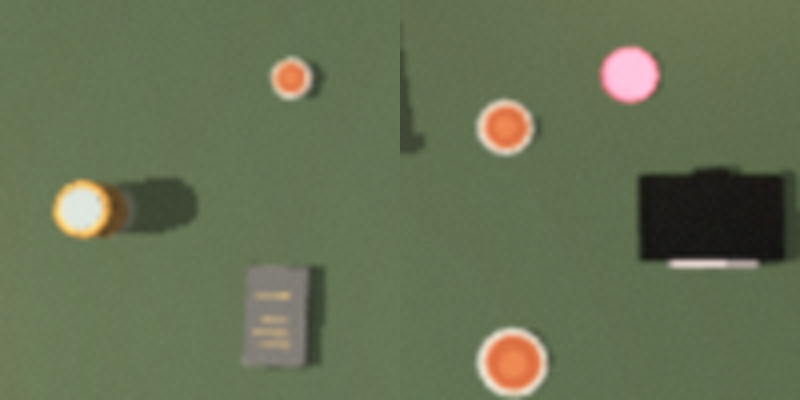

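View pics/c.png

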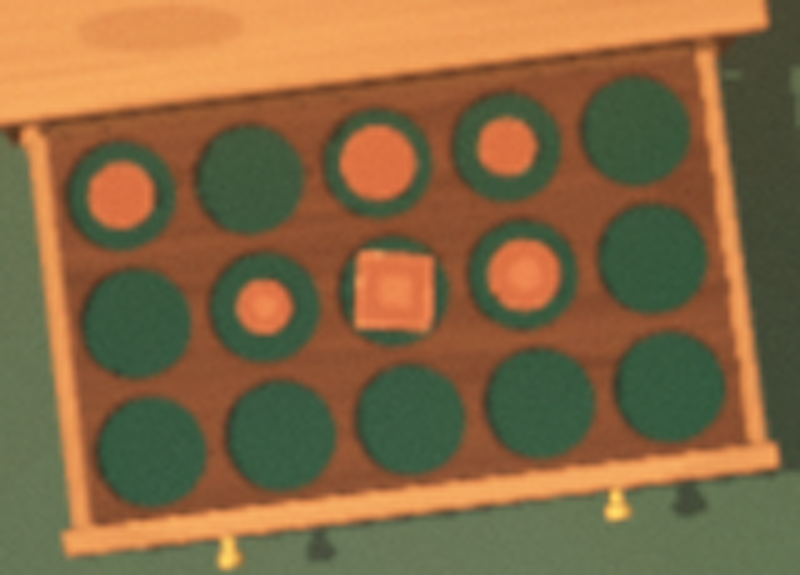

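The crop shows capsule diameters of about 71, 57 and 41 px (4x), which is roughly 42, 33 and 24 mm.
- **Penny:** (564,372), the largest.
- **Half-penny:** (562,289), which has copper inside. The pink disc at (605,271) is the same size but is the decoy.
- **Farthing:** (214,272).
- **Token:** the square copper piece in column 3, so the slots are penny in column 2, half-penny in column 3 and farthing in column 4 of the front row.

Run:
```python
from h import *
f=load('top')
P=lambda x,y,s,o,z: px2w(f,(x+.5)/s-.5+o[0],(y+.5)/s-.5+o[1],z).round(1)
print('farthing',P(291.5,77.5,4,(80,175),8),'hp',P(105.5,127,4,(375,175),8),'penny',P(112.5,362,4,(375,175),8),'pink',P(230,74,4,(375,175),8))
print('loupe',P(82,209,4,(80,175),44))
S=np.array([P(x,y,5,(210,120),54)for x,y in[(152,451),(281,434),(411,418),(541,402),(669,386)]]); print(S)
T=np.array([P(x,y,5,(210,120),54)for x,y in[(137,323),(265,307),(394,291),(523,274),(653,258)]]);print(T)
d=S[0]-S[4];print('yaw',np.degrees(np.arctan2(-d[0],d[1])),np.linalg.norm(d)/4, (T-S).mean(0))
# profile heights across front board at column x=411 crop
for v in range(200,234): print(px2w(f,292,v).round(0),end=' ')
```

```text
farthing [572.7 299.    8. ] hp [ 558.4 -298.4    8. ] penny [ 419.2 -304.     8. ] pink [ 592.1 -371.9    8. ]
loupe [489.1 408.3  44. ]
[[ 537.1   81.5   54. ]
 [ 546.5   22.3   54. ]
 [ 555.5  -37.3   54. ]
 [ 564.4  -96.9   54. ]
 [ 573.3 -155.4   54. ]]
[[ 596.2   90.4   54. ]
 [ 605.1   31.4   54. ]
 [ 614.1  -28.    54. ]
 [ 623.5  -87.3   54. ]
 [ 632.4 -146.9   54. ]]
yaw 8.687995823846128 59.912462184423696 [58.9   9.08  0.  ]
[563. -38.  55.] [560. -38.  55.] [558. -38.  55.] [556. -38.  51.] [553. -38.  56.] [551. -38.  54.] [549. -38.  53.] [547. -38.  52.] [544. -38.  55.] [542. -38.  50.] [540. -38.  53.] [537. -38.  55.] [535. -38.  53.] [533. -38.  56.] [531. -38.  53.] [528. -38.  57.] [526. -38.  59.] [524. -39.  56.] [521. -39.  57.] [519. -39.  57.] [517. -39.  57.] [514. -39.  58.] [514. -40.   0.] [512. -40.  -2.] [509. -40.   4.] [507. -40.   3.] [505. -40.  -2.] [502. -40.   0.] [500. -40.   4.] [497. -40.   3.] [495. -40.   2.] [493. -40.  -1.] [490. -40.  -0.] [488. -40.   4.]
```

Emit:
send_rows(
  motion=[
    [0.552, 0.506, -0.2, 0, 0, -0.095, 0.32],
    [0.552, 0.506, -0.2, 0, 0, -0.095, 0.32],
    [0.552, 0.506, -0.2, 0, 0, -0.095, 0.32],
    [0.552, 0.506, -0.2, 0, 0, -0.095, 0.32],
    [0.552, 0.506, -0.2, 0, 0, -0.095, 0.32],
    [0.552, 0.506, -0.2, 0, 0, -0.095, 0.32],
    [0.552, 0.506, -0.2, 0, 0, -0.095, 0.32],
    [0.552, 0.506, -0.3, 0, 0, -0.095, 0.32],
    [0.552, 0.506, -0.38, 0, 0, -0.095, 0.32],
    [0.552, 0.506, -0.4, 0, 0, -0.095, 0.32],
    [0.552, 0.506, -0.4, 0, 0, -0.095, 0.32],
    [0.552, 0.506, -0.4, 0, 0, -0.095, 0.32],
  ],
)

```text
time_s: 1.6
ee_pos: [420.2, -305.0, 15.5]
ee_rot: [179.9, -0.1, 8.7]
force: [0.7, -0.3, -0.0]
gripper_width: 60.2
gripper_force: 0.0
```

Emit:
send_rows(
  motion=[
    [0, 0, -0.01, 0, 0, 0, 0.32],
    [0, 0, -0.02, 0, 0, 0, 0.32],
    [0, 0, -0.02, 0, 0, 0, 0.32],
    [0, 0, -0.02, 0, 0, 0, 0.32],
  ],
)

```text
time_s: 2.1
ee_pos: [419.3, -303.9, 4.0]
ee_rot: [180.0, -0.0, 8.7]
force: [0.4, 0.2, 0.3]
gripper_width: 60.3
gripper_force: 0.0
```

Emit:
send_rows(
  motion=[
    [0, 0, 0, 0, 0, 0, -0.3],
    [0, 0, 0, 0, 0, 0, -0.3],
    [0, 0, 0, 0, 0, 0, -0.3],
    [0, 0, 0, 0, 0, 0, -0.3],
    [0, 0, 0, 0, 0, 0, -0.3],
    [0, 0, 0.02, 0, 0, 0, -0.3],
    [0, 0, 0.06, 0, 0, 0, -0.3],
    [0, 0, 0.12, 0, 0, 0, -0.3],
    [0, 0, 0.2, 0, 0, 0, -0.3],
  ],
  squeeze=15,
)

```text
time_s: 3.22
ee_pos: [418.7, -303.4, 104.8]
ee_rot: [-179.9, 0.1, 8.7]
force: [0.6, -0.8, -0.7]
gripper_width: 38.9
gripper_force: 15.0
```

Emit:
send_rows(
  motion=[
    [0.254, 0.652, 0, 0, 0, 0, -0.3],
    [0.254, 0.652, 0, 0, 0, 0, -0.3],
    [0.254, 0.652, 0, 0, 0, 0, -0.3],
    [0.254, 0.652, 0, 0, 0, 0, -0.3],
    [0.254, 0.652, 0, 0, 0, 0, -0.3],
    [0.254, 0.652, 0, 0, 0, 0, -0.3],
    [0.254, 0.652, 0, 0, 0, 0, -0.3],
    [0.254, 0.652, -0.02, 0, 0, 0, -0.3],
    [0.254, 0.652, -0.05, 0, 0, 0, -0.3],
    [0.254, 0.652, -0.07, 0, 0, 0, -0.3],
    [0.254, 0.652, -0.08, 0, 0, 0, -0.3],
    [0.254, 0.652, -0.08, 0, 0, 0, -0.3],
    [0.254, 0.652, -0.08, 0, 0, 0, -0.3],
  ],
)

```text
time_s: 4.85
ee_pos: [546.6, 22.0, 64.3]
ee_rot: [180.0, -0.0, 8.7]
force: [1.3, 1.1, -0.3]
gripper_width: 38.9
gripper_force: 15.0
```

Emit:
send_rows(
  motion=[
    [0, 0, -0.007, 0, 0, 0, -0.3],
    [0, 0, -0.013, 0, 0, 0, -0.3],
    [0, 0, -0.013, 0, 0, 0, -0.3],
    [0, 0, -0.013, 0, 0, 0, -0.3],
  ],
)

```text
time_s: 5.35
ee_pos: [546.3, 22.2, 57.5]
ee_rot: [180.0, -0.0, 8.7]
force: [0.0, 0.5, -0.0]
gripper_width: 39.1
gripper_force: 15.0
```

Run:
```python
from h import *
s=env.state(); print(s['ee_pos'],s['force'],s['gripper_width'])
f=grab('scene'); q=f['R']@np.array([546,22,60])+f['t']; u=int(q[0]/q[2]*f['fx']+f['cx']);v=int(q[1]/q[2]*f['fy']+f['cy']); print(u,v)
save(f,'p1.png',(u-50,v-40,u+50,v+40),6)
```

```text
[546.28229079  22.16624137  57.48441451] [ 0.03129903  0.50203988 -0.04555941] 39.086384871704084
293 220
```

View pics/p1.png

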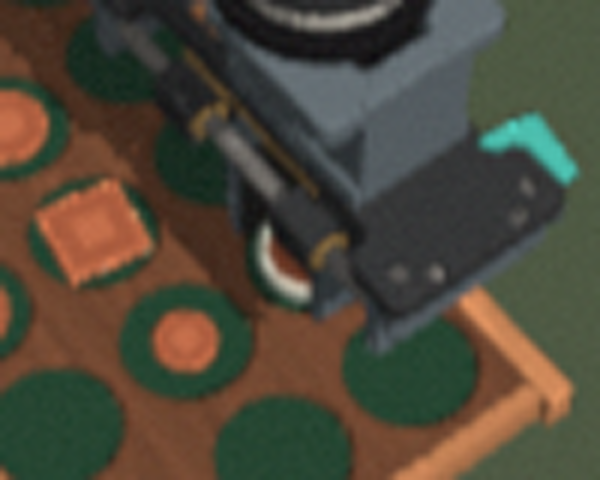

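The penny sits inside the column-2 front slot, visible at (290,260) between the fingers. I'll release it and lift.

Emit:
send_rows(
  motion=[
    [0, 0, -0.001, 0, 0, 0, 0.05],
    [0, 0, -0.001, 0, 0, 0, 0.05],
    [0, 0, -0.001, 0, 0, 0, 0.05],
    [0, 0, 0.01, 0, 0, 0, 0.1],
    [0, 0, 0.04, 0, 0, 0, 0.1],
    [0, 0, 0.1, 0, 0, 0, 0.1],
    [0, 0, 0.1, 0, 0, 0, 0.1],
  ],
)

```text
time_s: 6.28
ee_pos: [548.4, 22.1, 110.6]
ee_rot: [179.9, -0.4, 8.7]
force: [-0.4, 0.7, -0.0]
gripper_width: 50.3
gripper_force: 0.0
```

Emit:
send_rows(
  motion=[
    [0.024, -0.641, 0, 0, 0, 0, 0.15],
    [0.024, -0.641, 0, 0, 0, 0, 0.15],
    [0.024, -0.641, 0, 0, 0, 0, 0.15],
    [0.024, -0.641, 0, 0, 0, 0, 0.15],
    [0.024, -0.641, 0, 0, 0, 0, 0.15],
    [0.024, -0.641, 0, 0, 0, 0, 0.15],
    [0.024, -0.641, -0.04, 0, 0, 0, 0.15],
    [0.024, -0.641, -0.1, 0, 0, 0, 0.15],
    [0.024, -0.641, -0.16, 0, 0, 0, 0.15],
    [0.024, -0.641, -0.19, 0, 0, 0, 0.15],
    [0.024, -0.641, -0.2, 0, 0, 0, 0.15],
    [0.024, -0.641, -0.208, 0, 0, 0, 0.15],
    [0.024, -0.641, -0.208, 0, 0, 0, 0.15],
    [0.024, -0.641, -0.208, 0, 0, 0, 0.15],
  ],
)

```text
time_s: 8.02
ee_pos: [558.7, -298.6, 4.3]
ee_rot: [179.9, -0.1, 8.7]
force: [-0.6, 0.7, 0.4]
gripper_width: 52.3
gripper_force: 0.0
```

Run:
```python
from h import *
f=grab('scene'); out=[]
for X in ([558,-298,8],[546,22,60]):
    q=f['R']@np.array(X)+f['t']; u=int(q[0]/q[2]*f['fx']+f['cx']);v=int(q[1]/q[2]*f['fy']+f['cy']); print(u,v)
    out.append(cv2.resize(f['pixels'][v-40:v+40,u-30:u+30,::-1],None,fx=6,fy=6,interpolation=2))
cv2.imwrite('pics/p2.png',np.hstack(out))
```

```text
232 144
293 220
```

View pics/p2.png

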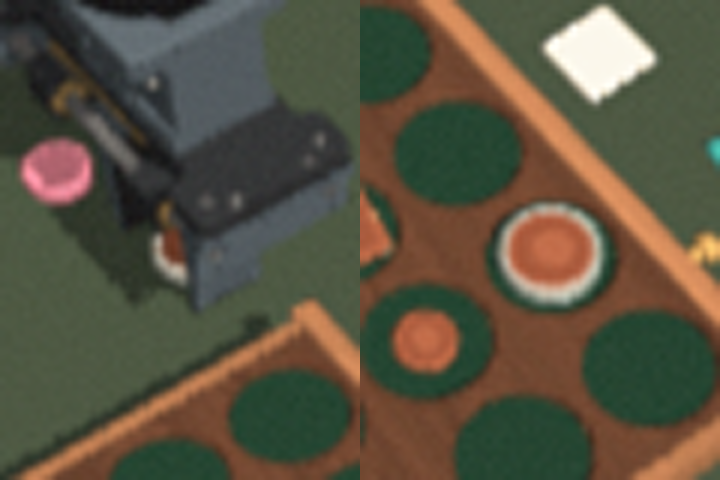

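The right panel shows the penny flat and centred in its slot at (552,252). The left panel shows the fingers around the half-penny at (172,260), clear of the pink decoy.

Emit:
send_rows(
  motion=[
    [0, 0, 0, 0, 0, 0, -0.5],
    [0, 0, 0, 0, 0, 0, -0.5],
    [0, 0, 0, 0, 0, 0, -0.5],
    [0, 0, 0, 0, 0, 0, -0.5],
    [0, 0, 0, 0, 0, 0, -0.5],
    [0, 0, 0.02, 0, 0, 0, -0.5],
    [0, 0, 0.06, 0, 0, 0, -0.5],
    [0, 0, 0.12, 0, 0, 0, -0.5],
    [0, 0, 0.2, 0, 0, 0, -0.5],
  ],
)

```text
time_s: 9.2
ee_pos: [557.7, -298.0, 104.1]
ee_rot: [-179.9, 0.1, 8.7]
force: [0.5, 0.3, 0.1]
gripper_width: 31.0
gripper_force: 15.0
```

Emit:
send_rows(
  motion=[
    [-0.006, 0.522, 0, 0, 0, 0, -0.5],
    [-0.006, 0.522, 0, 0, 0, 0, -0.5],
    [-0.006, 0.522, 0, 0, 0, 0, -0.5],
    [-0.006, 0.522, 0, 0, 0, 0, -0.5],
    [-0.006, 0.522, 0, 0, 0, 0, -0.5],
    [-0.006, 0.522, 0, 0, 0, 0, -0.5],
    [-0.006, 0.522, -0.04, 0, 0, 0, -0.5],
    [-0.006, 0.522, -0.07, 0, 0, 0, -0.5],
    [-0.006, 0.522, -0.08, 0, 0, 0, -0.5],
    [-0.006, 0.522, -0.085, 0, 0, 0, -0.5],
    [-0.006, 0.522, -0.09, 0, 0, 0, -0.5],
    [-0.006, 0.522, -0.093, 0, 0, 0, -0.5],
    [-0.006, 0.522, -0.093, 0, 0, 0, -0.5],
    [-0.006, 0.522, -0.093, 0, 0, 0, -0.5],
  ],
)

```text
time_s: 10.95
ee_pos: [555.4, -37.3, 57.2]
ee_rot: [180.0, -0.0, 8.7]
force: [-0.0, 1.0, 0.8]
gripper_width: 30.8
gripper_force: 15.0
```

Emit:
send_rows(
  motion=[
    [0, 0, 0, 0, 0, 0, -0.12],
    [0, 0, 0, 0, 0, 0, -0.12],
    [0, 0, 0, 0, 0, 0, -0.12],
    [0, 0, 0.01, 0, 0, 0, -0.12],
    [0, 0, 0.04, 0, 0, 0, -0.12],
    [0, 0, 0.1, 0, 0, 0, -0.12],
    [0, 0, 0.1, 0, 0, 0, -0.12],
  ],
)

```text
time_s: 11.82
ee_pos: [557.4, -37.6, 110.1]
ee_rot: [179.9, -0.4, 8.7]
force: [0.1, 0.4, 0.3]
gripper_width: 40.1
gripper_force: 0.0
```

Emit:
send_rows(
  motion=[
    [0.035, 0.673, 0, 0, 0, 0, 0],
    [0.035, 0.673, 0, 0, 0, 0, 0],
    [0.035, 0.673, 0, 0, 0, 0, 0],
    [0.035, 0.673, 0, 0, 0, 0, 0],
    [0.035, 0.673, 0, 0, 0, 0, 0],
    [0.035, 0.673, 0, 0, 0, 0, 0],
    [0.035, 0.673, -0.04, 0, 0, 0, 0],
    [0.035, 0.673, -0.1, 0, 0, 0, 0],
    [0.035, 0.673, -0.16, 0, 0, 0, 0],
    [0.035, 0.673, -0.19, 0, 0, 0, 0],
    [0.035, 0.673, -0.2, 0, 0, 0, 0],
    [0.035, 0.673, -0.207, 0, 0, 0, 0],
    [0.035, 0.673, -0.207, 0, 0, 0, 0],
    [0.035, 0.673, -0.207, 0, 0, 0, 0],
  ],
)

```text
time_s: 13.58
ee_pos: [573.3, 299.4, 4.3]
ee_rot: [-180.0, -0.1, 8.7]
force: [-0.2, -0.7, -0.7]
gripper_width: 45.8
gripper_force: 0.0
```

Run:
```python
from h import *
f=grab('scene'); out=[]
for X in ([572,299,8],[556,-37,60]):
    q=f['R']@np.array(X)+f['t']; u=int(q[0]/q[2]*f['fx']+f['cx']);v=int(q[1]/q[2]*f['fy']+f['cy']); print(u,v)
    out.append(cv2.resize(f['pixels'][v-40:v+40,u-30:u+30,::-1],None,fx=6,fy=6,interpolation=2))
cv2.imwrite('pics/p3.png',np.hstack(out))
```

```text
347 339
277 203
```

View pics/p3.png

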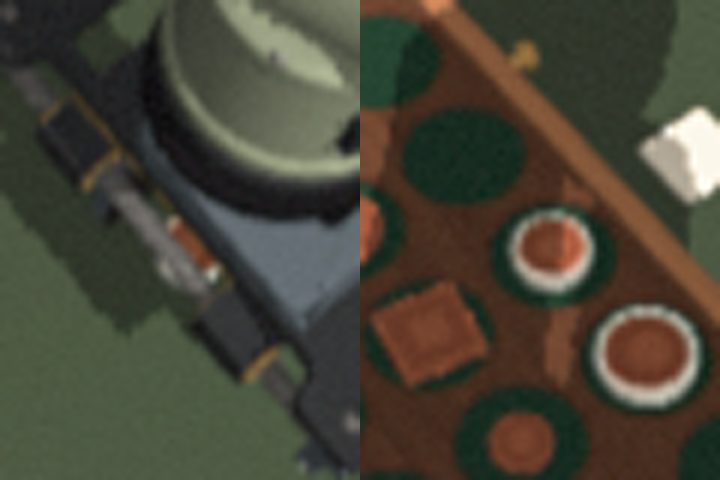

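The half-penny is seated in front of the token at (552,250), and the farthing lies between the fingers at (190,258). Next I'll grip it.

Emit:
send_rows(
  motion=[
    [0, 0, 0, 0, 0, 0, -0.65],
    [0, 0, 0, 0, 0, 0, -0.65],
    [0, 0, 0, 0, 0, 0, -0.65],
    [0, 0, 0, 0, 0, 0, -0.65],
    [0, 0, 0, 0, 0, 0, -0.65],
    [0, 0, 0.02, 0, 0, 0, -0.65],
    [0, 0, 0.06, 0, 0, 0, -0.65],
    [0, 0, 0.12, 0, 0, 0, -0.65],
    [0, 0, 0.2, 0, 0, 0, -0.65],
  ],
)

```text
time_s: 14.75
ee_pos: [572.2, 298.8, 104.1]
ee_rot: [180.0, 0.1, 8.7]
force: [-0.1, -0.1, -0.6]
gripper_width: 22.4
gripper_force: 15.0
```

Emit:
send_rows(
  motion=[
    [-0.017, -0.792, 0, 0, 0, 0, -0.65],
    [-0.017, -0.792, 0, 0, 0, 0, -0.65],
    [-0.017, -0.792, 0, 0, 0, 0, -0.65],
    [-0.017, -0.792, 0, 0, 0, 0, -0.65],
    [-0.017, -0.792, 0, 0, 0, 0, -0.65],
    [-0.017, -0.792, 0, 0, 0, 0, -0.65],
    [-0.017, -0.792, 0, 0, 0, 0, -0.65],
    [-0.017, -0.792, 0, 0, 0, 0, -0.65],
    [-0.017, -0.792, 0, 0, 0, 0, -0.65],
    [-0.017, -0.792, -0.04, 0, 0, 0, -0.65],
    [-0.017, -0.792, -0.07, 0, 0, 0, -0.65],
    [-0.017, -0.792, -0.08, 0, 0, 0, -0.65],
    [-0.017, -0.792, -0.085, 0, 0, 0, -0.65],
    [-0.017, -0.792, -0.09, 0, 0, 0, -0.65],
    [-0.017, -0.792, -0.093, 0, 0, 0, -0.65],
    [-0.017, -0.792, -0.093, 0, 0, 0, -0.65],
    [-0.017, -0.792, -0.093, 0, 0, 0, -0.65],
  ],
)

```text
time_s: 16.88
ee_pos: [564.4, -97.0, 57.1]
ee_rot: [180.0, -0.0, 8.7]
force: [0.3, -0.9, -0.9]
gripper_width: 23.1
gripper_force: 15.0
```

Now release with a 32 mm opening (-0.3) and lift.

Emit:
send_rows(
  motion=[
    [0, 0, 0, 0, 0, 0, -0.3],
    [0, 0, 0, 0, 0, 0, -0.3],
    [0, 0, 0, 0, 0, 0, -0.3],
    [0, 0, 0.01, 0, 0, 0, -0.3],
    [0, 0, 0.04, 0, 0, 0, -0.3],
    [0, 0, 0.1, 0, 0, 0, -0.3],
    [0, 0, 0.1, 0, 0, 0, -0.3],
  ],
)

```text
time_s: 17.75
ee_pos: [566.3, -97.3, 110.1]
ee_rot: [179.9, -0.4, 8.7]
force: [-0.6, -0.4, 0.2]
gripper_width: 32.0
gripper_force: 0.0
```

Emit:
send_rows(
  motion=[
    [-0.15, 0.9, 0.02, 0, 0, 0, 0.3],
    [-0.15, 0.9, 0.02, 0, 0, 0, 0.3],
    [-0.15, 0.9, 0.02, 0, 0, 0, 0.3],
    [-0.15, 0.9, 0.02, 0, 0, 0, 0.3],
    [-0.15, 0.9, 0.02, 0, 0, 0, 0.3],
    [-0.15, 0.9, 0.02, 0, 0, 0, 0.3],
    [-0.15, 0.9, 0.02, 0, 0, 0, 0.3],
    [-0.15, 0.9, 0.02, 0, 0, 0, 0.3],
    [-0.15, 1.0, 0.02, 0, 0, 0, 0.3],
    [-0.15, 1.0, 0.02, 0, 0, 0, 0.3],
    [-0.15, 1.0, 0.02, 0, 0, 0, 0.3],
  ],
)

```text
time_s: 19.12
ee_pos: [489.0, 401.8, 116.3]
ee_rot: [179.9, 0.1, 8.7]
force: [0.2, 0.5, 0.4]
gripper_width: 59.1
gripper_force: 0.0
```

Run:
```python
from h import *
f=grab('scene')
q=f['R']@np.array([560,-37,60])+f['t']; u=int(q[0]/q[2]*f['fx']+f['cx']);v=int(q[1]/q[2]*f['fy']+f['cy'])
a=cv2.resize(f['pixels'][v-45:v+45,u-60:u+60,::-1],None,fx=6,fy=6,interpolation=2)
cv2.imwrite('pics/p4.png',a)
```

```text
(no output)
```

View pics/p4.png

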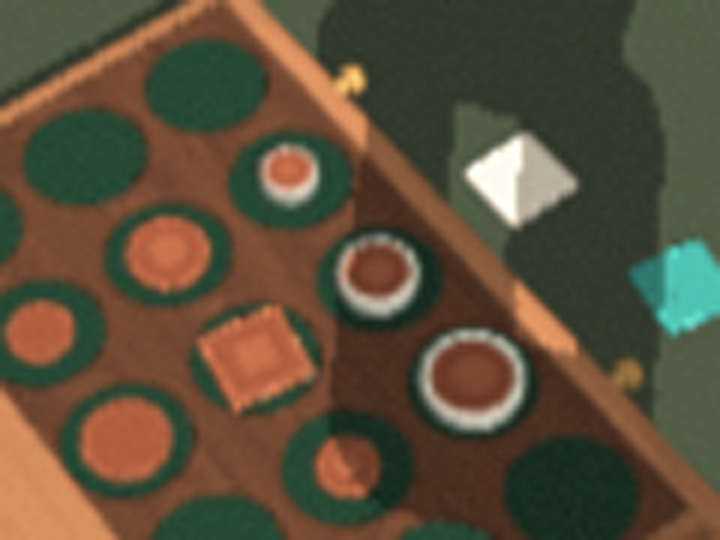

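All three capsules lie flat in their slots: the farthing at (290,175), half-penny at (378,272) and penny at (472,378). Next is the loupe.

Emit:
send_rows(
  motion=[
    [0, 0.01, 0, 0, 0, 0, 0.3],
    [0, 0.01, -0.05, 0, 0, 0, 0.3],
    [0, 0.01, -0.1, 0, 0, 0, 0.3],
    [0, 0.01, -0.15, 0, 0, 0, 0.3],
    [0, 0.01, -0.2, 0, 0, 0, 0.3],
    [0, 0.01, -0.218, 0, 0, 0, 0.3],
    [0, 0.01, -0.218, 0, 0, 0, 0.3],
    [0, 0.01, -0.218, 0, 0, 0, 0.3],
    [0, 0.01, -0.218, 0, 0, 0, -0.5],
    [0, 0.01, -0.218, 0, 0, 0, -0.5],
    [0, 0.01, -0.218, 0, 0, 0, -0.5],
    [0, 0.01, -0.218, 0, 0, 0, -0.5],
    [0, 0.01, -0.218, 0, 0, 0, -0.5],
    [0, 0.01, -0.218, 0, 0, 0, -0.5],
  ],
)

```text
time_s: 20.92
ee_pos: [489.4, 408.2, 8.3]
ee_rot: [-180.0, -0.0, 8.7]
force: [-1.3, -0.1, 3.1]
gripper_width: 31.7
gripper_force: 15.0
```

Emit:
send_rows(
  motion=[
    [0, 0, 0.03, 0, 0, 0, -0.5],
    [0, 0, 0.1, 0, 0, 0, -0.5],
    [0, 0, 0.2, 0, 0, 0, -0.5],
    [0.01, -0.07, 0.22, 0, 0, 0, -0.5],
    [0.026, -0.17, 0.22, 0, 0, 0, -0.5],
    [0.042, -0.28, 0.22, 0, 0, 0, -0.5],
    [0.06, -0.4, 0.22, 0, 0, 0, -0.5],
    [0.075, -0.51, 0.22, 0, 0, 0, -0.5],
    [0.093, -0.62, 0.22, 0, 0, 0, -0.5],
    [0.11, -0.74, 0.22, 0, 0, 0, -0.5],
    [0.125, -0.84, 0.22, 0, 0, 0, -0.5],
    [0.132, -0.891, 0.22, 0, 0, 0, -0.5],
    [0.132, -0.891, 0.2, 0, 0, 0, -0.5],
    [0.132, -0.891, 0.17, 0, 0, 0, -0.5],
    [0.132, -0.891, 0.15, 0, 0, 0, -0.5],
    [0.132, -0.891, 0.14, 0, 0, 0, -0.5],
    [0.132, -0.891, 0.14, 0, 0, 0, -0.5],
    [0.132, -0.891, 0.14, 0, 0, 0, -0.5],
  ],
  squeeze=20,
)

```text
time_s: 23.18
ee_pos: [555.6, -37.2, 78.3]
ee_rot: [180.0, -0.0, 8.8]
force: [0.5, -0.4, -1.6]
gripper_width: 31.6
gripper_force: 20.0
```

Run:
```python
from h import *
f=grab('scene')
q=f['R']@np.array([560,-37,75])+f['t']; u=int(q[0]/q[2]*f['fx']+f['cx']);v=int(q[1]/q[2]*f['fy']+f['cy'])
a=cv2.resize(f['pixels'][v-45:v+45,u-60:u+60,::-1],None,fx=6,fy=6,interpolation=2)
cv2.imwrite('pics/p5.png',a)
```

```text
(no output)
```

View pics/p5.png

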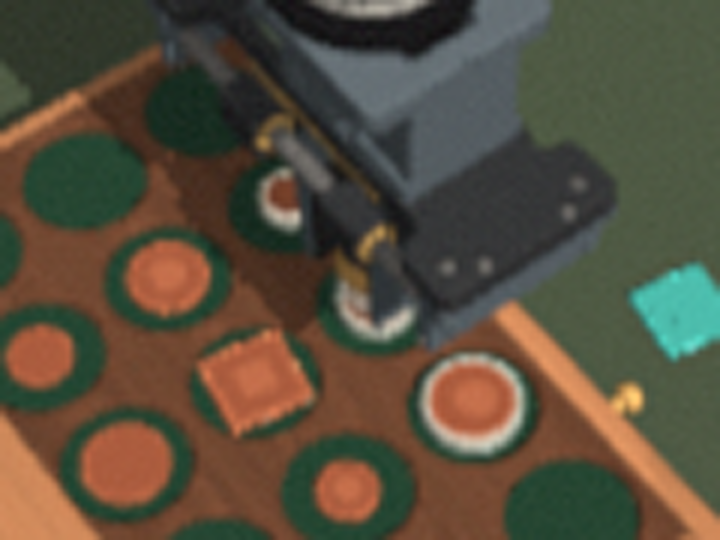

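The loupe is held upright just above the half-penny at (375,305). I'll lower it gently.

Emit:
send_rows(
  motion=[
    [0, 0, -0.008, 0, 0, 0, -0.5],
    [0, 0, -0.014, 0, 0, 0, -0.5],
    [0, 0, -0.018, 0, 0, 0, -0.5],
    [0, 0, -0.019, 0, 0, 0, -0.5],
    [0, 0, -0.019, 0, 0, 0, -0.5],
    [0, 0, -0.019, 0, 0, 0, -0.5],
  ],
)

```text
time_s: 23.98
ee_pos: [555.4, -37.4, 68.6]
ee_rot: [180.0, -0.0, 8.7]
force: [-0.3, 0.4, -1.4]
gripper_width: 31.6
gripper_force: 20.0
```

Emit:
send_rows(
  motion=[
    [0, 0, -0.001, 0, 0, 0, -0.5],
    [0, 0, -0.001, 0, 0, 0, -0.5],
    [0, 0, -0.001, 0, 0, 0, -0.03],
    [0, 0, -0.001, 0, 0, 0, -0.03],
    [0, 0, -0.001, 0, 0, 0, -0.03],
    [0, 0, -0.001, 0, 0, 0, -0.03],
    [0, 0, 0.02, 0, 0, 0, -0.03],
    [0, 0, 0.06, 0, 0, 0, -0.03],
    [0, 0, 0.12, 0, 0, 0, -0.03],
    [0, 0, 0.24, 0, 0, 0, -0.03],
    [-0.3, 0, 0.3, 0, 0, 0, -0.03],
    [-0.3, 0, 0.3, 0, 0, 0, -0.03],
    [-0.3, 0, 0.3, 0, 0, 0, -0.03],
    [-0.3, 0, 0.3, 0, 0, 0, -0.03],
    [-0.3, 0, 0.3, 0, 0, 0, -0.03],
  ],
)

```text
time_s: 25.85
ee_pos: [406.4, -37.5, 219.0]
ee_rot: [180.0, -0.1, 8.7]
force: [0.1, -0.5, -0.6]
gripper_width: 44.1
gripper_force: 0.0
```

Run:
```python
from h import *
f=grab('scene');g=grab('top')
out=[]
for h in(f,g):
    q=h['R']@np.array([575,-37,70])+h['t']; u=int(q[0]/q[2]*h['fx']+h['cx']);v=int(q[1]/q[2]*h['fy']+h['cy']);print(u,v)
    out.append(cv2.resize(h['pixels'][v-45:v+45,u-40:u+40,::-1],None,fx=5,fy=5,interpolation=2))
cv2.imwrite('pics/p6.png',np.hstack(out))
```

```text
270 204
291 194
```

View pics/p6.png

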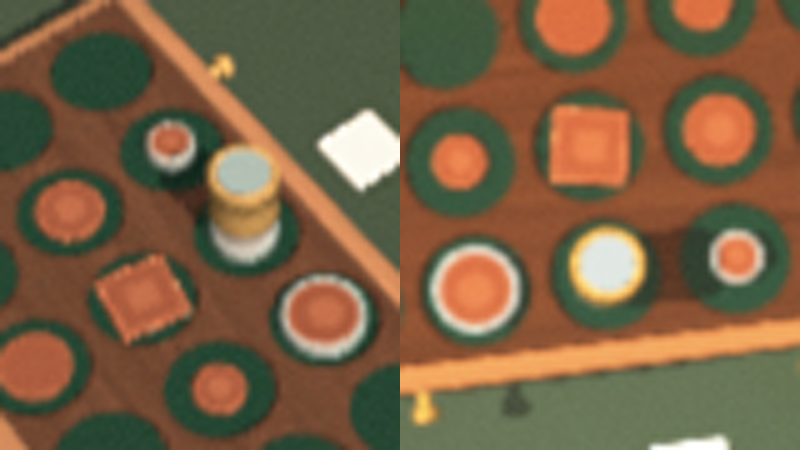

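The loupe stands upright on the half-penny, at (244,205) in the scene crop and (608,265) in the top crop. The penny is at (475,288) and the farthing at (738,257), both seated. I'll do a numeric check, then hand in.

Run:
```python
from h import *
g=load('top'); P=lambda x,y,z: px2w(g,(x+.5)/5-.5+251,(y+.5)/5-.5+149,z).round(1)
l=P(208,265,104); p=P(75,289,60); t=P(338,257,60); d=px2w(g,251+41.6,149+53)
print(l,p,t,d)
ok=all(np.hypot(*(a[:2]-b))<7 for a,b in((l,(555.5,-37.3)),(p,(546.5,22.3)),(t,(564.4,-96.9)))) and abs(d[2]-104)<5
print(ok, env.job_done() if ok else None)
```

```text
[554.9 -37.4 104. ] [546.   22.5  60. ] [563.9 -97.4  60. ] [554.02782668 -38.32072658 104.5848384 ]
the job is handed in; nothing more can be done
True None
```

The job is handed in: the penny, half-penny and farthing are seated in the front-row slots around the token, the loupe stands upright on the half-penny, and the final image check put the loupe, penny and farthing within about 1 mm of their slot centres; the judge's verdict was not shown.

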